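Pin the sliding stop of the bracket fixture

TASK

Lock the sliding stop of the fixture for the next bracket: take the locating pin out of its wooden block and put it down the bush in the carriage until its tip rests on the strip beneath. With the pin, slide the carriage along its bed, away from the fixed stop nose, feeling for the hidden blind hole until the tip drops in, then push the pin fully home and let go. Be gentle, so that the pin never bears on the fixture with more than 40 N, and leave the other things where they lie.

Things in the scene. Friction and masses are not known exactly. Their poses are not given: they have to be found in the camera images.
- fixture: the stop fixture, fixed to the table: a dark steel bed 120 x 310 mm, 10 mm thick, with two guide rails and a carriage on it. Origin: centre of its underside; z up; y along the bed, the carriage's slide direction. The fixed dark stop nose stands at its -y end, on its +x side; the carriage is parked nearer to that end and carries the other nose. Both noses have rubber faces
- strip_mid (a point): point on the flat top of the steel index strip, 36 mm wide, that lies along the bed under the carriage; 28 mm above the table, at the bed's middle; axes as the fixture's. The strip has one blind hole, 13.5 mm wide, 16 mm deep, on the line that the bush travels over, 20 to 75 mm towards +y from the bush's start. Just where is unknown and differs each time; the carriage and its covers hide it
- carriage (a joint): position of the carriage along the bed in m: 0 at the end of travel towards the fixture's -y, 0.090 at the other end; grows towards the fixture's +y. It starts at 0 to 0.015. It slides freely, with 2.5 N of friction, and stays where it is left
- bush (a point): centre of the mouth of the carriage's steel bush, on top of its flange (29 mm wide), 59 mm above the table, 31 mm above the strip. The mouth is 21 mm wide and narrows as a cone within 9 mm to an upright bore 13 mm wide that ends 1 mm above the strip. It sits in an aluminium carriage block 94 x 90 mm, whose top is 3 mm below the flange's. Axes as the fixture's
- pin_knob (a point): centre of the knurled round black knob, 30 mm wide, 24 mm tall, of the loose locating pin: grip it here. z along the pin, away from its tip. The tip lies 71 mm below this point, the collar's lower face (shoulder) 26 mm below. Shank 12 mm, 45 mm long; collar 24 mm wide, 14 mm tall; about 0.12 kg. Tip on the strip: shoulder 14 mm above the flange. Fully home: shoulder on the flange
- pin_tip (a point): centre of the pin's lower end, chamfered to 8.4 mm; z along the pin, towards the knob. At the start it is 6 mm above the table, in the block
- pin_block: fixed wooden block 50 x 110 mm, 42 mm tall, with three upright holes 36 mm deep; the pin stands upright in the middle one, 14 mm wide. Origin: centre of its underside
- hex_key: loose black hexagon key, 34 x 89 x 8 mm; leave it alone. Origin at its underside
- stop_rule: loose steel rule with a stop, 19 x 155 x 11 mm; leave it alone. Origin at its underside
- masking_tape: loose roll of masking tape, 98 mm wide, 24 mm tall; leave it alone. Origin at its underside
There are look-alikes about, which are no part of the job. What is shaped like the part that bears pin_knob but orange is not meant.

How it is judged:
On the way:
1. the pin stands in the bush with its tip on the strip, not yet in the hole (horizontal distance between pin_tip and bush below 0.004 m and z of pin_tip in the frame of fixture between 0.0255 and 0.031 m), for 0.2 s.
At the end, for the whole second after the job is handed in: the pin stands upright (within 3.4 degrees) in the bush, its tip at least 12.5 mm down in the strip's blind hole (fully home is 14 mm, shoulder on the flange), released, with the carriage at rest (z of pin_tip in the frame of fixture below 0.0155 m and horizontal distance between pin_tip and bush below 0.004 m and angle between pin_knob's own z axis and vertical below 0.06 rad and velocity of joint carriage between -0.005 and 0.005 m/s); the robot touches nothing.
It fails at once if the pin is forced: more than 40 N between the pin and the fixture (bush, carriage or strip) (contact force between pin and fixture above 40 N).
It fails at once if a bystander is shifted by more than 20 mm (distance of any of hex_key, stop_rule, masking_tape from where it was at the start of the episode above 0.02 m).
It also fails if it takes over 45 s, if anything falls off the work surface, if the arm or the gripper's body presses on something with over 40 N, if the wrist force passes 120 N, or if a joint passes its speed limit or range.

ROBOT

A 6-joint arm with a two-finger parallel gripper is mounted at the origin on the work surface; the furniture and walls round the work are solid. World frame = base frame: x ahead of the robot, y to its left, z up, the work surface at z = 0. Lengths are in m, angles in rad, forces in N, time in s.
With the tool pointing down it reaches from about 0.25 to 0.775 m from the base axis. Payload 4 kg.
Tool frame: the origin (TCP) lies at the very end of the fingers, on their centre line; the grasp point (between the pads) lies 19 mm behind it; z points along the fingers, y is the line along which they close (so a half turn about z gives the same grasp; the last joint's range is limited). The gripper opens to 94 mm and grips with 3 to 60 N. Pads are 16 mm wide; open, the fingers measure 119 mm over their backs; the gripper's body (75 mm by 177 mm) begins 78 mm behind the grasp point.
Start: joints at [-1.427, 0.087, 1.371, -0, 1.684, -0.103], TCP at [0.134, -0.533, 0.206] pointing down, gripper open.
Joint ranges: [-3.1, 3.1], [-0.76, 2.03], [0.27, 2.55], [-1.08, 4.22], [0.17, 2.65], [-2.57, 2.57]. Speed limits (rad/s): [2.79, 2.79, 3.14, 3.14, 3.14, 3.14].

INTERFACE

Orientations are given as a rotation vector (axis times angle).
In Python, from rig import env gives the robot as it stands.
- The arm moves only by the tool apply_moves, never from a script. Its argument "series" is a list that holds one entry, the list of rows, each a list of 5 numbers: the shift along the tool's x, y, z in cm, then the turn about the tool's z in rad, then the opening, from 0 (shut) to 1 (fully open). A call has 1 to 5 rows; each row shifts and turns the commanded pose from where the row before left it, along the tool's axes as they then stand; what a row does not reach is not made up. A row lasts 1/10 s, in which the tool goes at most 50 mm and 8.59 degrees, less where a joint would pass 70% of its speed; a pose out of reach is approached as far as the arm can. A call is refused whole if a number of a shift passes 5 or a number of a turn 0.15, either way. A call with a gripper value outside its range is refused whole. The fingers move at their own pace and stop on an object; the grip force is fixed at half the most. Time passes only in rows, so rows that do not move let the fingers close. It gives the time, the measured TCP pose, the force, the opening and the grip force at its end, in the units of the state.
- env.read_state(): the state, without advancing time (a new reading comes with each control period).
- env.snapshot(name): name is "side" or "top"; returns a dict with "frame" (420x560x3 uint8, red, green, blue), "depth" (420x560 float32, m along the optical axis (not along the pixel's ray), 0 where there is no reading), "camera_matrix" (3x3 intrinsics, pixels), "k1" (the pictures are not rectified: a ray, as slopes to the right and down, at radius r is drawn at 1 + k1 r^2 times it, then the intrinsics apply), "camera_from_world" (4x4, takes a point from world to camera coordinates). Camera axes: x right, y up, looking along -z (the intrinsics and any distortion apply to the point x, -y, -z); pixel columns grow to the right and rows downward; lengths in m; the calibration is good to about 2 mm. A picture is of the moment at which its call begins.
- env.hand_in(): hands the job in; it is judged then, once.
Trained networks look in a picture, given as the dict that the camera call returned (one of the last four; its "shot" number tells which), for a name from the list of things; names that differ only in an ending like _2 or _b are one class to them, and where a whole thing is asked for, a point or a joint stands for the part that bears it (a point fixed in the world has none). Each returns a list of dicts, best first, with "p" (0 to 1); they miss things now and then, are a little off and sometimes report something else, mostly with a low value. They report only what shows in the picture. A call takes as long as a camera call. They do not tell look-alikes from the thing itself.
- env.boxes_of(query, picture): "box" ([left, top, right, bottom] in pixels, round what is visible of it).
- env.regions_of(query, picture): "region" (420x560 bool, what is visible of it) and "box" ([left, top, right, bottom] in pixels, round what is visible of it).
The state is a dict: "t": time; "qpos": joint angles; "joint_vel": joint speeds; "joint_efforts": joint torques, N m; "ee_pos": TCP position; "orientation": TCP orientation; "force": force on the tool from outside, world axes, zero at the start; "ft_torque": the same for the moment, N m; "gripper_width": finger opening in m; "gripper_force": force on a finger pad.
Only numpy, scipy, OpenCV 4.12 (cv2) and the standard library are available. Lean on these libraries where they do the work, as an engineer would, in place of code of your own. Each camera call takes 0.05 s, during which the arm holds its last target. There are 200 camera calls.

## Working session

There is one attempt and no reset: what is moved stays moved. The work goes in short steps, Python scripts to look and compute and a tool call to move; the robot and the scene stay as the last step left them, time stands still between calls to the robot, and variables do not carry over. Pictures are saved under pics/ and viewed, at most 10 in all, crops included, and the job is handed in when it is done.

Besides the shell and the picture viewer there is one more tool, called after "Emit:" as name([rows], argument=value, ...), one row to a line, values as JSON. apply_moves: Moves the arm, as the interface text tells. Its arguments: {"type":"object","properties":{"series":{"type":"array","items":{"type":"array","items":{"type":"array","items":{"type":"number"}}}}},"required":["series"]}

```bash
mkdir -p pics
cat > h.py <<'E'
import numpy as np, cv2
from rig import env
def uv2w(s,u,v,z=None,d=None):
    K=s["camera_matrix"];k1=s["k1"];T=np.linalg.inv(s["camera_from_world"])
    xd=np.array([(u-K[0,2])/K[0,0],(v-K[1,2])/K[1,1]]);x=xd.copy()
    for _ in range(20): x=xd/(1+k1*(x@x))
    r=np.array([x[0],-x[1],-1.]);o=T[:3,3];w=T[:3,:3]@r
    t=d if d is not None else (z-o[2])/w[2]
    return o+t*w
def w2uv(s,p):
    c=s["camera_from_world"]@np.r_[p,1];x=np.array([c[0],-c[1]])/-c[2]
    x=x*(1+s["k1"]*(x@x));K=s["camera_matrix"];return K[0,0]*x[0]+K[0,2],K[1,1]*x[1]+K[1,2]
E
python3 - <<'E'
from h import *
for n in("top","side"):
    s=env.snapshot(n);cv2.imwrite(f"pics/{n}0.png",s["frame"][:,:,::-1])
    print(n,s["k1"],np.linalg.inv(s["camera_from_world"])[:3,3])
    for q in("fixture","bush","pin_knob","pin_block","carriage","hex_key","stop_rule","masking_tape"):
        for b in env.boxes_of(q,s)[:3]:
            x=b["box"];u,v=(x[0]+x[2])/2,(x[1]+x[3])/2;d=s["depth"][int(v),int(u)]
            print(q,round(b["p"],2),np.round(x),uv2w(s,u,v,d=d).round(3))
print(env.read_state())
E
```

```text
top -0.18893738360283832 [0.19649972 0.04364355 1.71449242]
fixture 0.6 [216. 165. 312. 228.] [0.549 0.086 0.053]
bush 0.85 [238. 163. 303. 222.] [0.564 0.066 0.05 ]
pin_knob 0.49 [392. 181. 406. 191.] [ 0.588 -0.337  0.074]
pin_knob 0.41 [383. 205. 394. 218.] [ 0.503 -0.299  0.088]
pin_block 0.64 [365. 208. 404. 227.] [ 0.493 -0.297  0.039]
pin_block 0.45 [158. 154. 206. 161.] [0.686 0.361 0.003]
carriage 0.94 [239. 164. 302. 221.] [0.563 0.065 0.05 ]
hex_key 0.48 [274. 242. 303. 254.] [0.394 0.005 0.009]
stop_rule 0.65 [156. 156. 205. 164.] [0.678 0.363 0.003]
masking_tape 0.88 [144. 203. 172. 238.] [0.474 0.426 0.003]
side -0.0052677241725285675 [ 0.46111934 -0.83678108  0.6783092 ]
fixture 0.57 [255. 188. 341. 264.] [0.567 0.024 0.054]
bush 0.74 [264. 204. 332. 246.] [0.567 0.032 0.052]
pin_knob 0.77 [274. 312. 292. 331.] [ 0.506 -0.312  0.082]
pin_knob 0.76 [320. 324. 340. 361.] [ 0.589 -0.352  0.067]
pin_knob 0.45 [250. 192. 341. 266.] [0.561 0.026 0.042]
pin_block 0.87 [267. 306. 299. 368.] [ 0.507 -0.315  0.041]
carriage 0.77 [266. 203. 333. 249.] [0.57  0.023 0.055]
hex_key 
[... 156 characters left out ...]
0.442 -0.   ]
{'t': 0.9, 'qpos': array([-1.42711968e+00,  8.71610116e-02,  1.37069250e+00,  2.83520459e-05,
        1.68359486e+00, -1.03084905e-01]), 'joint_vel': array([ 0.00025844,  0.00099656, -0.00016078, -0.00041516, -0.00153155,
       -0.0009632 ]), 'joint_efforts': array([-2.61486747e-05, -3.40029895e+01, -3.02599525e+01,  7.18024350e-02,
        2.36523984e-02, -1.04001867e-05]), 'ee_pos': array([ 0.13436208, -0.53335841,  0.20553102]), 'orientation': array([3.11756783e+00, 3.86616762e-01, 4.88398323e-05]), 'force': array([-0.77810342,  0.11630949, -0.00292092]), 'ft_torque': array([ 0.0144473 , -0.03369695,  0.01208821]), 'gripper_force': 0.0, 'gripper_width': 0.09424053204623555}
```

Run:
```python
import cv2
a=cv2.imread("pics/top0.png")[145:265,200:420];b=cv2.imread("pics/side0.png")[160:380,220:390]
cv2.imwrite("pics/t1.png",cv2.resize(a,None,fx=3.6,fy=3.6,interpolation=2))
cv2.imwrite("pics/s1.png",cv2.resize(b,None,fx=2.7,fy=2.7,interpolation=2))
```

```text
(no output)
```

View pics/t1.png

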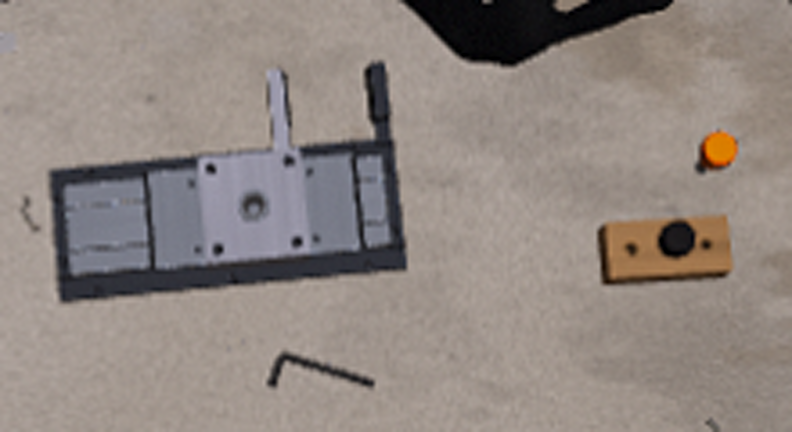

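View pics/s1.png

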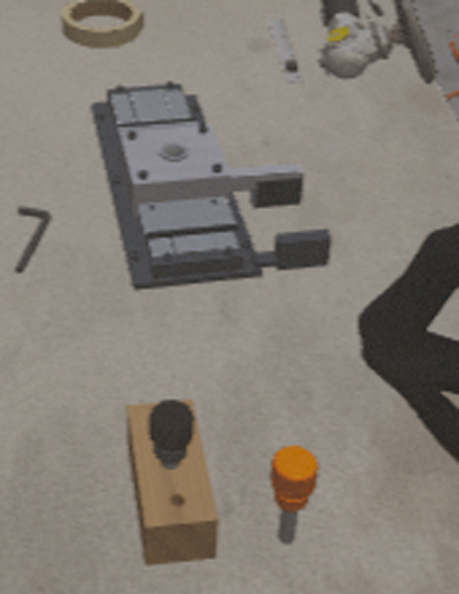

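The top picture shows the bush at about (270.5, 202), the black knob in the block at about (388, 211), and the bed corners at (214,192), (308,184), (313,219), (217,228). The side picture agrees with this. The orange pin stands apart from the block.

Run:
```python
from h import *
from scipy import ndimage as nd
for n,kr,br in(("top",(376,198,400,224),(258,190,284,214)),("side",(270,304,296,334),(272,208,300,224))):
    s=env.snapshot(n);f=s["frame"].astype(int)
    x0,y0,x1,y1=kr;m=np.zeros(f.shape[:2],bool);m[y0:y1,x0:x1]=f[y0:y1,x0:x1].max(2)<70
    if n=="top":
        l,k=nd.label(m);i=1+np.argmax(nd.sum(m,l,range(1,k+1)));ys,xs=np.where(l==i)
        print("knob px",xs.min(),xs.max(),ys.min(),ys.max(),len(xs),(xs.mean(),ys.mean()),uv2w(s,xs.mean(),ys.mean(),z=.087).round(4))
        print("bush",uv2w(s,270.5,202.2,z=.055).round(4))
        print("corners",[uv2w(s,200+a/3.6,145+b/3.6,z=.01)[:2].round(3) for a,b in((50,170),(388,140),(406,268),(60,300))])
    else:
        print("knob top",uv2w(s,220+171/2.7,160+412/2.7,z=.089).round(4),"bush",uv2w(s,220+174/2.7,160+151/2.7,z=.057).round(4))
    x0,y0,x1,y1=br;cv2.imwrite(f"pics/b_{n}.png",cv2.resize(s["frame"][y0-10:y1+10,x0-10:x1+10,::-1],None,fx=10,fy=10,interpolation=2))
    if n=="top":
        D=s["depth"]
        for u,v in((335,150),(350,155),(380,148),(325,147),(275,175),(305,172)): print((u,v),uv2w(s,u,v,d=D[v,u]).round(3))
```

```text
knob px 383 392 207 216 78 (np.float64(387.53846153846155), np.float64(211.19230769230768)) [ 0.5044 -0.2966  0.087 ]
bush [0.5314 0.0643 0.055 ]
corners [array([0.569, 0.248]), array([ 0.603, -0.054]), array([ 0.487, -0.071]), array([0.452, 0.234])]
(335, 150) [ 0.72  -0.143  0.009]
(350, 155) [ 0.702 -0.191  0.016]
(380, 148) [ 0.735 -0.295 -0.003]
(325, 147) [ 0.728 -0.109  0.015]
(275, 175) [0.619 0.052 0.055]
(305, 172) [ 0.635 -0.043  0.039]
knob top [ 0.5076 -0.2976  0.089 ] bush [0.5346 0.0663 0.057 ]
```

View pics/b_top.png

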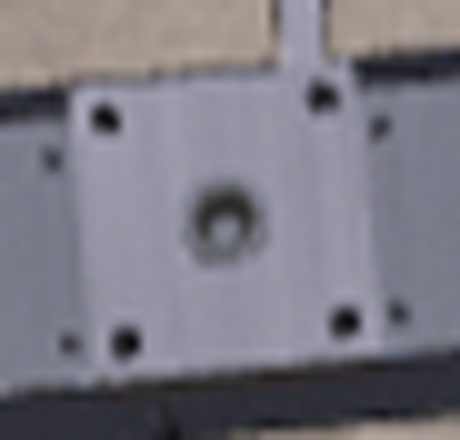

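View pics/b_side.png

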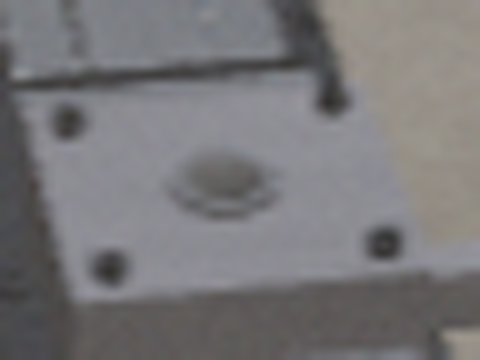

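Emit:
apply_moves([
  [[0,0,0,0.134,1],[3.96,-1.92,0,0,1],[3.96,-1.92,0,0,1],[3.96,-1.92,0,0,1],[3.96,-1.92,0,0,1]],
])

```text
t: 1.5
ee_pos: [0.2842, -0.4383, 0.2056]
orientation: [3.136, 0.176, 0.0]
force: [0.7, -0.2, 1.2]
gripper_width: 0.0943
gripper_force: 0.0
```

Emit:
apply_moves([
  [[3.96,-1.92,0,0,1],[3.96,-1.92,0,0,1],[3.96,-1.92,0,0,1],[3.96,-1.92,0,0,1],[3.96,-1.92,0,0,1]],
])

```text
t: 2.0
ee_pos: [0.4705, -0.3203, 0.2056]
orientation: [3.136, 0.177, 0.0]
force: [0.4, -0.2, 0.2]
gripper_width: 0.0939
gripper_force: 0.0
```

Emit:
apply_moves([
  [[3.96,-1.92,0,0,1],[0,0,3,0,1],[0,0,2,0,1],[0,0,0,0,1]],
])

```text
t: 2.4
ee_pos: [0.5048, -0.2963, 0.1514]
orientation: [-3.132, -0.178, 0.009]
force: [0.6, -0.2, -0.1]
gripper_width: 0.0941
gripper_force: 0.0
```

Emit:
apply_moves([
  [[0,0,4,0,1],[0,0,4,0,1],[0,0,1.3,0,1],[0,0,0,0,1],[0,0,0,0,0.45]],
])

```text
t: 2.9
ee_pos: [0.5073, -0.299, 0.0647]
orientation: [3.134, 0.176, 0.004]
force: [0.6, 0.4, 1.2]
gripper_width: 0.089
gripper_force: 0.0
```

Run:
```python
from h import *
s=env.snapshot("side");st=env.read_state();p=st["ee_pos"];print(p,st["gripper_width"])
cv2.imwrite("pics/g.png",cv2.resize(s["frame"][270:390,230:350,::-1],None,fx=5,fy=5,interpolation=2))
```

```text
[ 0.50773517 -0.29927248  0.0654718 ] 0.08566840147184758
```

View pics/g.png

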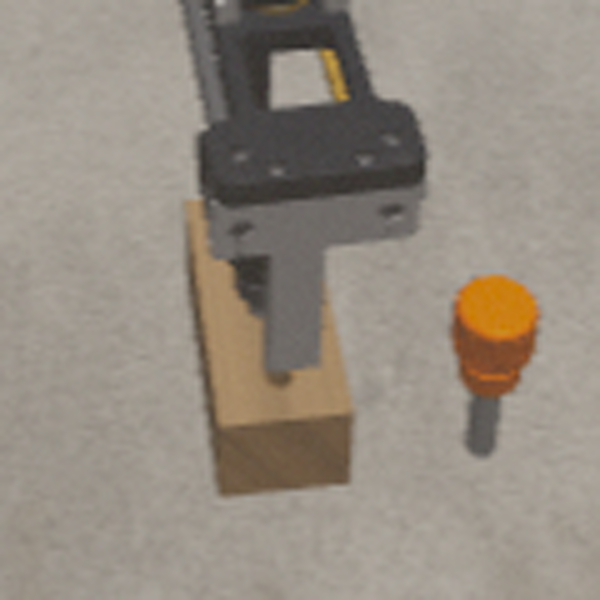

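Run:
```python
from h import *
s=env.snapshot("side");st=env.read_state();p=st["ee_pos"];print(p,st["gripper_width"],st["qpos"])
yt=np.array([.113,-.9936,0]);o=st["gripper_width"]/2+.012
for dx in(0,-.003):
  for dz in(0,.02):
    u,v=w2uv(s,p+yt*o+[dx,0,dz]);print((u-230)*5,(v-270)*5)
t=env.snapshot("top");print([w2uv(t,q) for q in(p+yt*o,p-yt*o)])
```

```text
[ 0.50782397 -0.29931248  0.06564785] 0.08088405195227442 [-6.28750838e-01  2.36471816e-01  1.48133840e+00 -1.09100930e-05
  1.41836760e+00  8.29473484e-01]
292.282438860002 371.80674478203457
293.799104922729 334.7196074357015
283.9108816704467 372.10109575413213
285.30079381585267 335.0109896857623
[(np.float64(403.3340496239236), np.float64(209.84761071104714)), (np.float64(370.52911713041425), np.float64(212.92186832646368))]
```

Emit:
apply_moves([
  [[0,0,0.7,0,0.4],[0,0,0,0,0],[0,0,0,0,0],[0,0,0,0,0],[0,0,0,0,0]],
])

```text
t: 3.55
ee_pos: [0.5063, -0.298, 0.0555]
orientation: [3.136, 0.177, 0.0]
force: [-1.5, -0.3, -0.2]
gripper_width: 0.0374
gripper_force: 0.0
```

Emit:
apply_moves([
  [[0,0,0,0,0],[0,0,0,0,0],[0,0,0,0,0],[0,0,0,0,0]],
])

```text
t: 3.95
ee_pos: [0.5063, -0.2981, 0.0555]
orientation: [3.136, 0.177, 0.0]
force: [0.3, 0.1, -0.6]
gripper_width: 0.0294
gripper_force: 30.0
```

Emit:
apply_moves([
  [[0,0,-3,0,0],[0,0,-4,0,0],[0,0,-4,0,0],[0,0,-1,0,0],[0,0,0,0,0]],
])

```text
t: 4.45
ee_pos: [0.5071, -0.2986, 0.1772]
orientation: [3.134, 0.177, 0.005]
force: [0.6, 0.6, -2.0]
gripper_width: 0.0297
gripper_force: 30.0
```

Emit:
apply_moves([
  [[0.85,-4.46,0,0,0],[0.85,-4.46,0,0,0],[0.85,-4.46,0,0,0],[0.85,-4.46,0,0,0],[0.85,-4.46,0,0,0]],
])

```text
t: 4.95
ee_pos: [0.5215, -0.0695, 0.1715]
orientation: [-3.135, -0.176, 0.009]
force: [1.0, 0.7, -1.7]
gripper_width: 0.0293
gripper_force: 30.0
```

Emit:
apply_moves([
  [[0.85,-4.46,0,0,0],[0.85,-4.46,0,0,0],[0.85,-4.46,0,0,0],[0,0,2,0,0],[0,0,2,0,0]],
])

```text
t: 5.45
ee_pos: [0.5321, 0.066, 0.1318]
orientation: [3.136, 0.183, -0.007]
force: [0.2, -0.2, -1.9]
gripper_width: 0.0294
gripper_force: 30.0
```

Emit:
apply_moves([
  [[0,0,1,0,0],[0,0,0,0,0],[0,0,0,0,0]],
])

```text
t: 5.75
ee_pos: [0.5332, 0.0638, 0.1245]
orientation: [-3.137, -0.176, 0.003]
force: [0.1, 0.5, -0.9]
gripper_width: 0.0293
gripper_force: 30.0
```

Run:
```python
from h import *
s=env.snapshot("side");st=env.read_state();print(st["ee_pos"],st["orientation"],st["force"],st["gripper_width"])
a=cv2.resize(s["frame"][150:250,240:350,::-1],None,fx=6,fy=6,interpolation=2)
cv2.imwrite("pics/i.png",a)
p=st["ee_pos"];print("expected tip",[((w2uv(s,q)[0]-240)*6,(w2uv(s,q)[1]-150)*6) for q in (p-[0,0,.0495],np.array([.533,.064,.059]),np.array([.533,.068,.059]))])
```

```text
[0.53384977 0.06379095 0.12561199] [3.13659175e+00 1.75919219e-01 3.56115354e-04] [ 0.44669356 -0.22529152 -1.6732542 ] 0.029136715681027235
expected tip [(np.float64(266.28833426179096), np.float64(362.4465559241186)), (np.float64(263.4873058309579), np.float64(394.7733559816644)), (np.float64(262.8902629255315), np.float64(389.61665693333146))]
```

View pics/i.png

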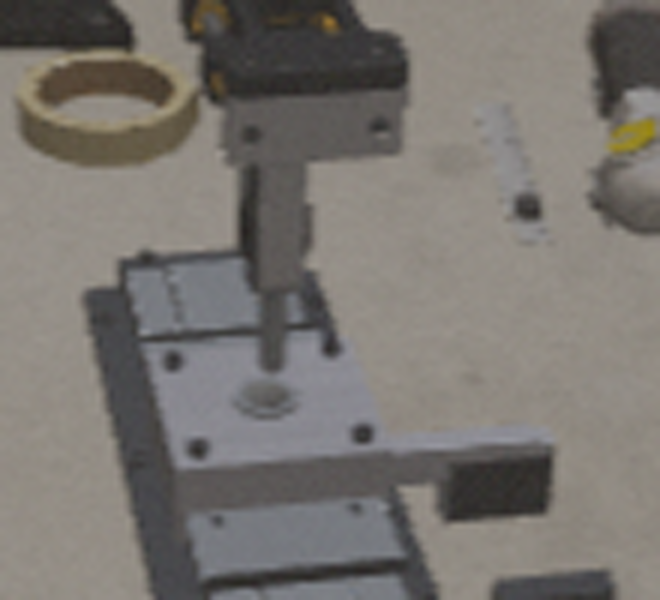

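Tip at (270,370) is almost over the flange centre at (266,397), about 1 mm too far in x.

Emit:
apply_moves([
  [[-0.12,0,0.6,0,0],[0,0,0.7,0,0],[0,0,0.4,0,0],[0,0,0.3,0,0],[0,0,0,0,0]],
])

```text
t: 6.3
ee_pos: [0.532, 0.064, 0.1047]
orientation: [3.137, 0.177, -0.002]
force: [0.2, 0.2, -1.9]
gripper_width: 0.0291
gripper_force: 30.0
```

Emit:
apply_moves([
  [[0,0,0.3,0,0],[0,0,0.3,0,0],[0,0,0,0,0]],
])

```text
t: 6.6
ee_pos: [0.5323, 0.065, 0.0994]
orientation: [-3.135, -0.178, 0.0]
force: [-1.0, 2.3, 0.1]
gripper_width: 0.0294
gripper_force: 30.0
```

Emit:
apply_moves([
  [[0,-0.1,0.2,0,0],[0,0,0.3,0,0],[0,0,0,0,0]],
])

```text
t: 6.9
ee_pos: [0.5319, 0.0653, 0.0937]
orientation: [-3.136, -0.177, 0.002]
force: [-1.1, 2.5, -1.0]
gripper_width: 0.0292
gripper_force: 30.0
```

Emit:
apply_moves([
  [[-0.05,-0.05,0.4,0,0],[0,0,0.4,0,0],[0,0,0.2,0,0],[0,0,0,0,0]],
])

```text
t: 7.3
ee_pos: [0.5315, 0.0654, 0.0836]
orientation: [3.137, 0.177, -0.002]
force: [-0.3, 1.3, -2.2]
gripper_width: 0.0293
gripper_force: 30.0
```

Tip ≈ 34 mm, inside the bore. Now gently to the strip.

Emit:
apply_moves([
  [[0,0,0.25,0,0],[0,0,0.15,0,0],[0,0,0.1,0,0],[0,0,0,0,0]],
])

```text
t: 7.7
ee_pos: [0.5317, 0.0655, 0.0793]
orientation: [3.137, 0.177, -0.0]
force: [-0.5, 2.7, -0.8]
gripper_width: 0.029
gripper_force: 30.0
```

Emit:
apply_moves([
  [[0,0,0.1,0,0],[0,0,0,0,0]],
])

```text
t: 7.9
ee_pos: [0.5318, 0.0655, 0.0784]
orientation: [3.136, 0.177, -0.0]
force: [-2.0, 2.2, -0.5]
gripper_width: 0.0293
gripper_force: 30.0
```

Emit:
apply_moves([
  [[0,0,0.1,0,0],[0,0,0,0,0]],
])

```text
t: 8.1
ee_pos: [0.5319, 0.0655, 0.0776]
orientation: [3.137, 0.177, 0.001]
force: [-0.6, 2.6, 0.2]
gripper_width: 0.0296
gripper_force: 30.0
```

Emit:
apply_moves([
  [[0,0,0.1,0,0],[0,0,0,0,0]],
])

```text
t: 8.3
ee_pos: [0.5322, 0.0655, 0.0775]
orientation: [3.137, 0.177, 0.002]
force: [-1.8, 1.7, 5.1]
gripper_width: 0.0292
gripper_force: 30.0
```

Emit:
apply_moves([
  [[0,0,0.03,0,0],[0,-0.2,0,0,0],[0,-0.4,0,0,0],[0,-0.4,0,0,0],[0,-0.3,0,0,0]],
])

```text
t: 8.8
ee_pos: [0.5315, 0.0746, 0.0775]
orientation: [3.128, 0.175, 0.004]
force: [-0.8, -5.9, 5.1]
gripper_width: 0.0288
gripper_force: 30.0
```

Emit:
apply_moves([
  [[0,-0.2,0,0,0],[0,-0.2,0,0,0],[0,0,0,0,0]],
])

```text
t: 9.1
ee_pos: [0.531, 0.0788, 0.0775]
orientation: [3.129, 0.175, 0.004]
force: [-1.1, -5.0, 5.7]
gripper_width: 0.0295
gripper_force: 30.0
```

Emit:
apply_moves([
  [[0,-0.1,0,0,0],[0,-0.1,0,0,0],[0,-0.1,0,0,0],[0,-0.1,0,0,0]],
])

```text
t: 9.5
ee_pos: [0.5306, 0.0824, 0.0775]
orientation: [3.128, 0.175, 0.004]
force: [-2.0, -7.1, 5.6]
gripper_width: 0.0293
gripper_force: 30.0
```

Emit:
apply_moves([
  [[0,-0.1,0,0,0],[0,-0.1,0,0,0],[0,-0.1,0,0,0],[0,0,0,0,0]],
])

```text
t: 9.9
ee_pos: [0.5302, 0.0857, 0.0775]
orientation: [3.129, 0.175, 0.004]
force: [-1.7, -4.8, 5.3]
gripper_width: 0.0294
gripper_force: 30.0
```

Emit:
apply_moves([
  [[0,-0.1,0,0,0],[0,-0.1,0,0,0],[0,-0.1,0,0,0],[0,-0.1,0,0,0]],
])

```text
t: 10.3
ee_pos: [0.5296, 0.0897, 0.0773]
orientation: [3.129, 0.175, 0.003]
force: [-1.1, -4.9, 5.0]
gripper_width: 0.0292
gripper_force: 30.0
```

Emit:
apply_moves([
  [[0,-0.1,0,0,0],[0,-0.1,0,0,0],[0,-0.1,0,0,0],[0,-0.1,0,0,0]],
])

```text
t: 10.7
ee_pos: [0.5283, 0.0958, 0.0756]
orientation: [3.133, 0.177, -0.0]
force: [1.2, -5.5, -0.2]
gripper_width: 0.0293
gripper_force: 30.0
```

The z fell by 2 mm and the vertical force vanished, so the tip is in the hole. Now down.

Emit:
apply_moves([
  [[0,0,0.2,0,0],[0,0,0,0,0]],
])

```text
t: 10.9
ee_pos: [0.5289, 0.0957, 0.0751]
orientation: [3.133, 0.177, 0.002]
force: [-1.0, -5.9, 4.5]
gripper_width: 0.0293
gripper_force: 30.0
```

Emit:
apply_moves([
  [[0,0.1,0,0,0],[0,0,0,0,0]],
])

```text
t: 11.1
ee_pos: [0.5289, 0.0955, 0.0751]
orientation: [3.135, 0.177, 0.002]
force: [-1.0, -5.1, 5.1]
gripper_width: 0.0289
gripper_force: 30.0
```

Emit:
apply_moves([
  [[0,0.1,0,0,0],[0,0,0,0,0]],
])

```text
t: 11.3
ee_pos: [0.5288, 0.0951, 0.0748]
orientation: [3.136, 0.177, 0.002]
force: [-0.5, -3.2, 4.9]
gripper_width: 0.029
gripper_force: 30.0
```

Emit:
apply_moves([
  [[0,0.1,0,0,0],[0,0,0,0,0]],
])

```text
t: 11.5
ee_pos: [0.5282, 0.0944, 0.0732]
orientation: [-3.136, -0.177, 0.001]
force: [-0.4, -2.9, -0.2]
gripper_width: 0.029
gripper_force: 30.0
```

Freed; it is sinking (4.3 mm in). Continue down.

Emit:
apply_moves([
  [[0,0.03,0.2,0,0],[0,0,0.1,0,0],[0,0,0,0,0]],
])

```text
t: 11.8
ee_pos: [0.5282, 0.0943, 0.0704]
orientation: [-3.136, -0.177, 0.002]
force: [0.2, -2.9, -2.4]
gripper_width: 0.029
gripper_force: 30.0
```

Emit:
apply_moves([
  [[0,0.03,0.2,0,0],[0,0,0.2,0,0],[0,0,0,0,0]],
])

```text
t: 12.1
ee_pos: [0.5284, 0.0941, 0.0669]
orientation: [-3.136, -0.177, 0.001]
force: [-0.1, -1.0, -0.1]
gripper_width: 0.029
gripper_force: 30.0
```

Emit:
apply_moves([
  [[0,0,0.15,0,0],[0,0,0,0,0]],
])

```text
t: 12.3
ee_pos: [0.5284, 0.0941, 0.0655]
orientation: [-3.136, -0.177, 0.0]
force: [-1.0, 1.4, 0.2]
gripper_width: 0.0292
gripper_force: 30.0
```

Emit:
apply_moves([
  [[0,0,0.15,0,0],[0,0,0,0,0]],
])

```text
t: 12.5
ee_pos: [0.5284, 0.0941, 0.0639]
orientation: [-3.136, -0.177, 0.001]
force: [-0.1, 0.4, 0.0]
gripper_width: 0.0296
gripper_force: 30.0
```

Emit:
apply_moves([
  [[0,0,0.12,0,0],[0,0,0,0,0]],
])

```text
t: 12.7
ee_pos: [0.5287, 0.094, 0.0635]
orientation: [-3.136, -0.177, -0.001]
force: [-0.9, 2.0, 3.9]
gripper_width: 0.0293
gripper_force: 30.0
```

Shoulder contact at 14.0 mm. A small confirming push, then release.

Emit:
apply_moves([
  [[0,0,0.08,0,0],[0,0,0,0,0]],
])

```text
t: 12.9
ee_pos: [0.5288, 0.0941, 0.0635]
orientation: [-3.136, -0.177, -0.001]
force: [-3.8, 1.1, 6.4]
gripper_width: 0.029
gripper_force: 30.0
```

Emit:
apply_moves([
  [[0,0,-0.15,0,0],[0,0,0,0,0.7],[0,0,0,0,0.7],[0,0,0,0,0.7],[0,0,0,0,0.7]],
])

```text
t: 13.4
ee_pos: [0.5286, 0.0935, 0.0634]
orientation: [3.136, 0.177, -0.0]
force: [-0.5, -0.4, -0.2]
gripper_width: 0.0578
gripper_force: 0.0
```

Emit:
apply_moves([
  [[0,0,0,0,0.7],[0,0,0,0,0.7],[0,0,-1,0,0.7],[0,0,-3,0,0.7],[0,0,-4,0,0.7]],
])

```text
t: 13.9
ee_pos: [0.527, 0.0936, 0.1429]
orientation: [3.136, 0.177, -0.008]
force: [-0.1, 0.3, 0.6]
gripper_width: 0.0657
gripper_force: 0.0
```

Emit:
apply_moves([
  [[0,0,-4,0,0.7],[0,0,-1,0,0.7],[-4,0,0,0,0.7],[-4,0,0,0,0.7],[0,0,0,0,0.7]],
])

```text
t: 14.4
ee_pos: [0.445, 0.0845, 0.1928]
orientation: [3.136, 0.177, -0.005]
force: [0.0, 0.0, 0.4]
gripper_width: 0.0661
gripper_force: 0.0
```

Run:
```python
from h import *
s=env.snapshot("side");st=env.read_state();print(st["ee_pos"],st["force"],st["gripper_width"])
cv2.imwrite("pics/f.png",cv2.resize(s["frame"][130:260,220:350,::-1],None,fx=4.5,fy=4.5,interpolation=2))
print([(4.5*(w2uv(s,q)[0]-220),4.5*(w2uv(s,q)[1]-130)) for q in(np.array([.528,.094,.097]),np.array([.528,.094,.111]))])
```

```text
[0.44736797 0.08463571 0.19337775] [ 0.17990987 -0.0090322   0.87701639] 0.06563237887970623
[(np.float64(277.06600814720997), np.float64(303.67167876319616)), (np.float64(277.48718185333007), np.float64(283.20498779511865))]
```

View pics/f.png

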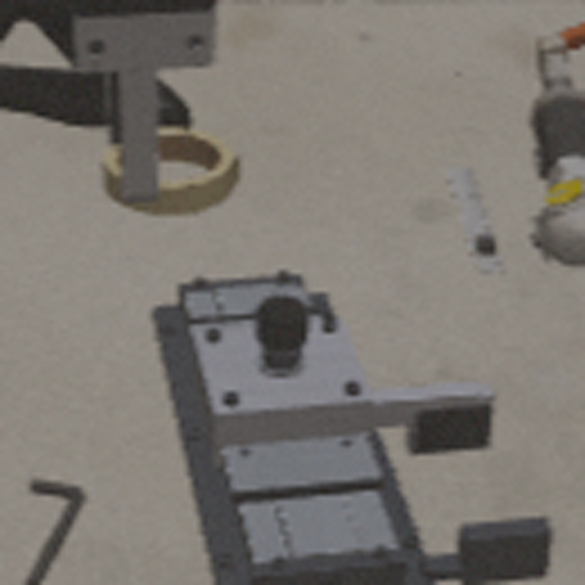

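The pin stands upright with its collar on the flange. The knob top is at (281,305), matching the fully-home prediction (277,304). The gripper is clear.

```bash
python3 -c "
from rig import env
print(env.hand_in())"
```

```text
the job is handed in; nothing more can be done
None
```

The pin is in the hidden hole, pushed fully home (14 mm) and released; the last picture shows it upright with the bystanders clear, and the job is handed in at about 14.5 s, with no verdict returned.

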